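# Free a ceramic palette from its valve-locked rack

### The job

Unlock the palette rack with its spring-centred valve lever: push the lever over along the rack, away from the palette (the way the keeper must go), and hold it there until the sliding keeper has run fully open off the white palette plate, then let go so that the lever recentres by itself; do not push the keeper by hand. Then slide the palette straight up out of its slot by its top edge and set it down gently, without dropping it, standing on its lower edge in the open bay of the steel stand. Leave the keeper open and the jar, tumbler and plaster cast where they are.

Things in the scene. Friction and masses are not known exactly. Their poses are not given: they have to be found in the camera images.
- rack: The fixed rack, on an aluminium base 190 x 270 x 20 mm (x -120 to +70, y -90 to +180 mm in its frame). Origin: on the bench, directly below the middle of the palette slot; z up, x across the slot (the palette's thickness), y along the slot towards the grey housing that takes the keeper in (x -25 to +35, y 85 to 170, top at z = 152 mm).
- slot_floor (a point): Middle of the slot's floor, 20 mm above the bench; axes as the rack's. The slot is 11 mm wide and 126 mm long, between steel walls 12 mm thick whose tops are 60 mm above the bench.
- lever_pivot (a point): The lever's pivot, at x = -75, y = 120, z = 35 mm in the rack's frame, axis along the rack's x, in a dark valve block (56 x 70 mm, top 55 mm above the bench) that is fixed on the rack's base. Upright, the lever stands 185 mm above the bench.
- lever (a joint): Lever angle from its spring centre, rad: -0.45 to +0.45, positive leaning to the rack's +y. The centre is upright with the keeper shut, leaning 0.045 to +y with it open. About 12 N at the grip holds it at 0.4. Held positive it drives the keeper open, negative shut: about 17 mm/s at 0.4, 10 mm/s at 0.32, 5 mm/s at 0.25, not at all below 0.16. The keeper stays put when the lever is let go.
- lever_grip: The grey plastic cylindrical hand grip on the lever, 24 mm across and 76 mm long along its z. Origin: its middle, 112 mm from the pivot (z = 147 mm above the bench when upright). It moves with the lever.
- keeper (a joint): How far the steel keeper has slid open along the rack's +y, m: 0 shut (its nose overlaps the end of the palette's top edge by 30 mm and blocks it from rising), 0.045 fully open (its nose is 15 mm clear of the palette's end). Driven by the lever only.
- keeper_bar: The keeper: steel bar 24 x 70 x 12 mm lying along the rack's y, 2 mm above the palette's top edge. Origin: the middle of its nose (free end); at x = 0, y = 30 mm + keeper opening, z = 138 mm in the rack's frame.
- palette: White glazed ceramic palette plate, loose, about 0.2 kg: 8 mm thick (its x), 120 mm wide (its y), 110 mm high (its z). Origin: middle of its lower edge. It starts upright in the rack's slot, lower edge at z = 20 mm, top edge at z = 130 mm.
- palette_top (a point): Middle of the palette's top edge.
- stand: Fixed steel stand, an open-topped trough on a 70 x 160 mm foot plate; its bay is 24 mm wide (its x) and 140 mm long (its y), floor 6 mm and wall tops 60 mm above the bench, walls 5 mm thick. Origin: under its middle on the bench; z up. The palette may lean against a wall of the bay.
- stand_bay (a point): Middle of the stand's bay floor, 6 mm above the bench; axes as the stand's.
- jar: Closed jar 52 mm across, 65 mm high, a bystander. Origin: centre of its underside.
- tumbler: Open blue tumbler 72 mm across, 85 mm high, a bystander. Origin: centre of its underside.
- cast: Plaster dental cast with a row of teeth, 62 x 66 x 36 mm, a bystander. Origin: centre of its underside.
Things that resemble listed ones, but are neither listed nor needed, are in the scene too. Several things have the shape of the stand; the one meant has the colours described above.

How it is judged:
By the outcome, as a careful person would: the job done as asked, in the order asked, and still so for the second after the job is handed in, with the robot touching nothing.
It also fails if it takes over 72 s, if anything falls off the work surface, if the arm or the gripper's body presses on something with over 40 N, if the wrist force passes 120 N, or if a joint passes its speed limit or range.

### The arm

A 6-joint arm with a two-finger parallel gripper is mounted at the origin on the work surface. World frame = base frame: x ahead of the robot, y to its left, z up, the work surface at z = 0. Lengths are in m, angles in rad, forces in N, time in s.
With the tool pointing down it reaches from about 0.35 to 0.875 m from the base axis. Payload 4.2 kg.
Tool frame: the origin (TCP) lies between the finger pads; the fingertips stand 19 mm ahead of it and the grasp point (between the pads) is the TCP (robot.tip_extent is the distance from the TCP to the fingertips, in m); z points along the fingers, y is the direction in which the jaws open and shut (so a half turn about z gives the same grasp; the last joint's range is limited). The gripper opens to 87 mm and grips with 3 to 60 N. Pads are 19 mm wide; open, the fingers measure 117 mm over their backs; the gripper's body (75 mm by 190 mm) begins 51 mm behind the grasp point.
Start: joints at [1.419, 0.385, 0.008, 0, -1.194, -0.259], TCP at [0.25, 0.573, 0.242] pointing down, gripper open.
Joint ranges: [-3.14, 3.14], [-1.21, 2.06], [-1.07, 1.41], [-3.16, 2.05], [-2.99, -0.16], [-3.1, 3.1]. Speed limits (rad/s): [2.79, 2.79, 3.14, 3.14, 3.14, 3.14].

### API

Orientations are given as a rotation vector (axis times angle).
In Python, from rig import robot gives the robot as it stands.
- The arm moves only by the tool apply_moves, never from a script. Its arguments are lists of equal length, an entry for each row: "travel": the shift along the tool's x, y, z in m, a list of three; "twist": the turn, a rotation vector about the tool's x, y, z in rad, a list of three. A call has 1 to 20 rows; each row is the pose to reach, as a shift and turn from the pose commanded when the call began, along the tool's axes at that moment; what a row does not reach only later rows make up. A row lasts 1/12 s, in which the tool goes at most 41.7 mm and 7.16 degrees, less where a joint would pass 70% of its speed; a pose out of reach is approached as far as the arm can. A call with a gripper value outside its range is refused whole. "grip" is the closure, from -1 (fully open) to 1 (shut), so that 0 is half open, set as the call begins (left out, the last holds). The fingers move at their own pace and stop on an object; "grip_force" is the grip in N (left out, the last holds). Time passes only in rows, so rows that repeat a pose let the fingers close. It gives the time, the measured TCP pose, the force and the opening at its end, in the units of the state.
- robot.sense(): the state, without advancing time (a new reading comes with each control period).
- robot.grab_frame(name): name is "scene" or "top"; returns a dict with "image" (480x640x3 uint8, blue, green, red), "camera_matrix" (3x3 intrinsics, pixels), "T" (4x4, takes a point from camera to world coordinates). Camera axes: x right, y up, looking along -z (the intrinsics and any distortion apply to the point x, -y, -z); pixel columns grow to the right and rows downward; lengths in m; the calibration is good to about 2 mm. A picture is of the moment at which its call begins. There is no depth.
- robot.job_done(): hands the job in, once; it reports no verdict.
The state is a dict: "t": time; "qpos": joint angles; "qd": joint speeds; "effort": joint torques, N m; "position": TCP position; "eef_rot": TCP orientation; "force": force on the tool from outside, world axes, zero at the start; "moment": the same for the moment, N m; "opening": opening from 0.0 (shut) to 1.0 (fully open).
Only numpy, scipy, OpenCV 4.12 (cv2) and the standard library are available. Lean on these libraries where they do the work, as an engineer would, in place of code of your own. Each camera call takes 0.05 s, during which the arm holds its last target.

## Working session

There is one attempt and no reset: what is moved stays moved. The work goes in short steps, Python scripts to look and compute and a tool call to move; the robot and the scene stay as the last step left them, time stands still between calls to the robot, and variables do not carry over. Pictures are saved under pics/ and viewed, and the job is handed in when it is done.

Besides the shell and the picture viewer there is one more tool, called after ">>>" as name(argument=value, ...) on one line, values as JSON. apply_moves: Moves the arm, as the interface text tells. Its arguments: {"type":"object","properties":{"travel":{"type":"array"},"twist":{"type":"array"},"grip":{"type":"number"},"grip_force":{"type":"number"}},"required":["travel","twist"]}

```bash
mkdir -p pics; ls; python3 - <<'E'
from rig import robot
import cv2,numpy as np
print(robot.sense())
for n in("scene","top"):
    f=robot.grab_frame(n); cv2.imwrite(f"pics/{n}0.png",f["image"]); print(n,f["camera_matrix"].tolist(),f["T"].round(4).tolist(),[k for k in f])
E
```

```text
pics
{'t': 0.0, 'qpos': array([ 1.41859966e+00,  3.85544755e-01,  6.61839881e-03, -5.12277732e-04,
       -1.19404815e+00, -2.58569616e-01]), 'qd': array([ 0.00078273, -0.00044479, -0.0003069 ,  0.00020971,  0.00029855,
       -0.00030722]), 'effort': array([-9.69977082e-04, -3.90668106e+01,  1.87400204e+01,  4.22014430e+00,
        1.08654777e-02, -1.96083506e-04]), 'position': array([0.24933825, 0.57247607, 0.24046184]), 'eef_rot': array([ 3.07335081e+00, -6.40545155e-01, -5.64581652e-04]), 'force': array([ 0.26936185, -0.15276977,  0.33569275]), 'moment': array([ 0.0072258 , -0.05242893, -0.01174352]), 'opening': 0.9990581228975686}
scene [[486.8508165834873, 0.0, 319.4255557962615], [0.0, 486.8508165834873, 244.3390228114102], [0.0, 0.0, 1.0]] [[-0.2907, -0.6102, 0.737, 1.4928], [0.9566, -0.1689, 0.2374, 0.1783], [-0.0204, 0.7741, 0.6328, 0.8671], [0.0, 0.0, 0.0, 1.0]] ['image', 'camera_matrix', 'T']
top [[495.7533912203104, 0.0, 321.62735372706686], [0.0, 495.7533912203104, 243.00656222090456], [0.0, 0.0, 1.0]] [[-0.0565, 0.9758, -0.2112, 0.3853], [-0.9984, -0.0553, 0.0115, -0.0839], [-0.0005, 0.2115, 0.9774, 1.1377], [0.0, 0.0, 0.0, 1.0]] ['image', 'camera_matrix', 'T']
```

View pics/scene0.png

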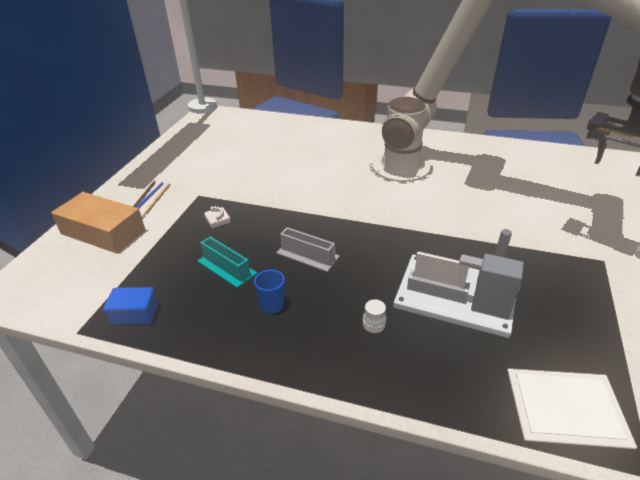

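View pics/top0.png

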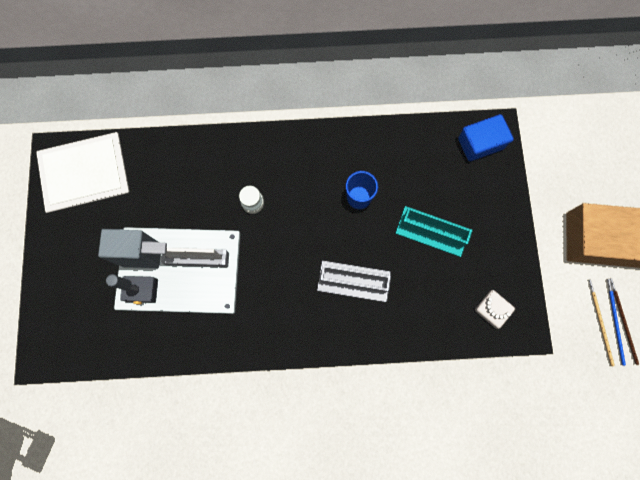

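The scene view shows the rack at about (455,290) and the grey stand at (308,248), with a teal lookalike at (227,260). In the top view the rack is at (180,270), the grey stand at (354,282), the teal trough at (435,231), the jar at (250,198), the tumbler at (361,190) and the cast at (495,309).

Next I'll take close crops and measure.

```bash
cat > h.py <<'E'
from rig import robot
import cv2,numpy as np
def ray(f,u,v):
    K=f["camera_matrix"];T=f["T"]
    d=np.array([(u-K[0,2])/K[0,0],-(v-K[1,2])/K[1,1],-1.]);return T[:3,3],T[:3,:3]@d
def onz(f,u,v,z):
    o,d=ray(f,u,v);return (o+d*(z-o[2])/d[2])
def proj(f,p):
    T=f["T"];c=T[:3,:3].T@(np.array(p)-T[:3,3]);K=f["camera_matrix"]
    return np.array([K[0,2]+K[0,0]*c[0]/-c[2],K[1,2]-K[1,1]*c[1]/-c[2]])
def tri(f1,p1,f2,p2):
    o1,d1=ray(f1,*p1);o2,d2=ray(f2,*p2)
    A=np.stack([d1,-d2],1);s=np.linalg.lstsq(A,o2-o1,rcond=None)[0]
    a=o1+d1*s[0];b=o2+d2*s[1];return (a+b)/2,np.linalg.norm(a-b)
def crop(f,x0,y0,x1,y1,k,name):
    im=cv2.resize(f["image"][y0:y1,x0:x1],None,fx=k,fy=k,interpolation=cv2.INTER_CUBIC)
    cv2.imwrite("pics/"+name,im)
E
python3 - <<'E'
from h import *
t=robot.grab_frame("top");s=robot.grab_frame("scene")
crop(t,90,215,250,325,5,"t_rack.png");crop(t,305,250,405,310,8,"t_stand.png")
crop(s,390,220,530,335,5,"s_rack.png");crop(s,270,222,350,277,8,"s_stand.png")
import pickle;pickle.dump((t,s),open("f0.pkl","wb"))
E
```

```text
(no output)
```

View pics/t_rack.png

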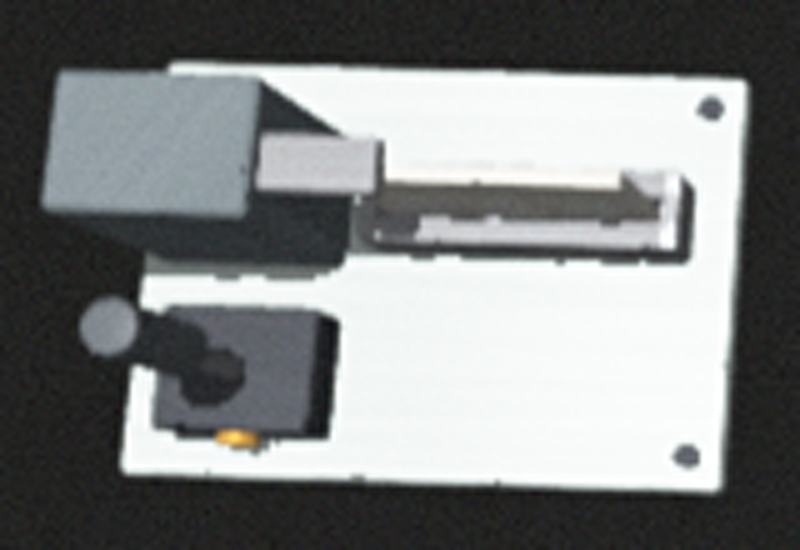

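View pics/s_rack.png

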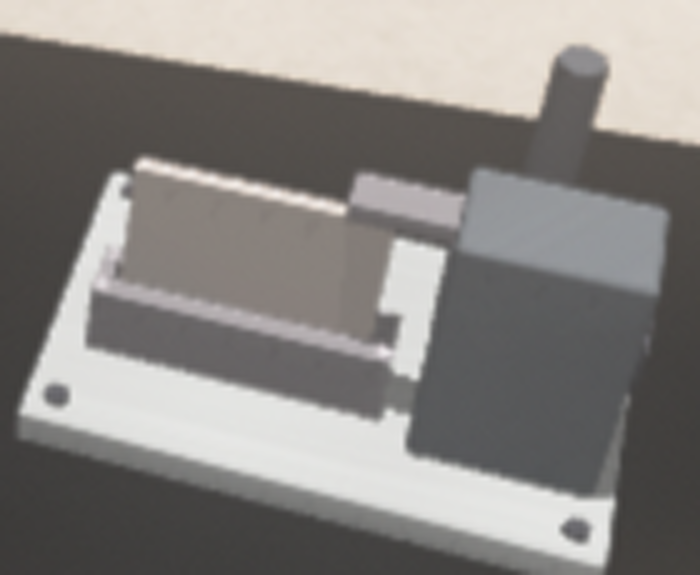

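View pics/t_stand.png

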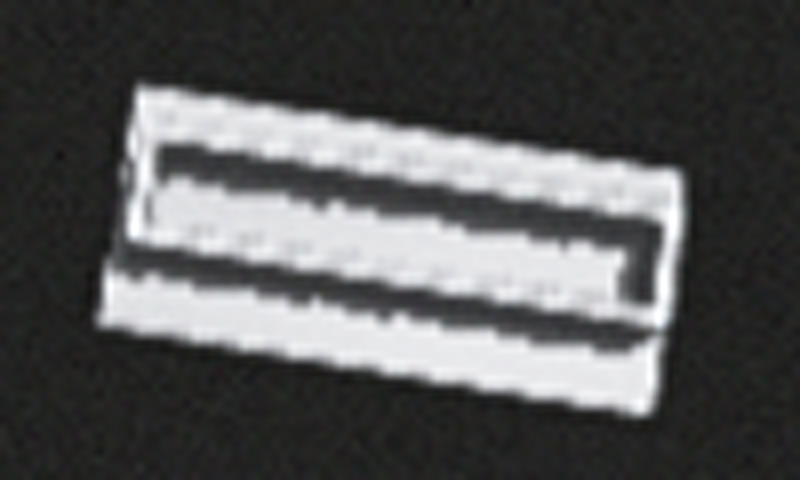

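View pics/s_stand.png

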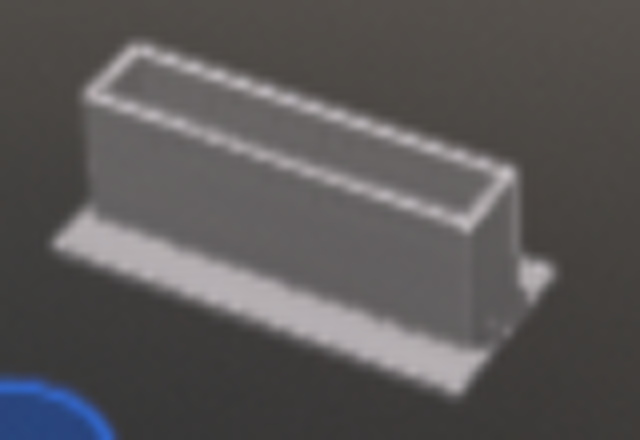

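```bash
cat > fit.py <<'E'
from h import *
import pickle
t,s=pickle.load(open("f0.pkl","rb"))
def pt(f,c,k,off,z): return onz(f,off[0]+(c[0]+.5)/k-.5,off[1]+(c[1]+.5)/k-.5,z)[:2]
def fit(L,W):
    L=np.array(L);W=np.array(W);a=L-L.mean(0);b=W-W.mean(0)
    th=np.arctan2((a[:,0]*b[:,1]-a[:,1]*b[:,0]).sum(),(a*b).sum())
    R=np.array([[np.cos(th),-np.sin(th)],[np.sin(th),np.cos(th)]]);o=W.mean(0)-R@L.mean(0)
    return th,o,((L@R.T+o-W)*1000).round(1).tolist()
tr=[((70,-90),(748,82),20),((-120,-90),(722,490),20),((-120,180),(122,472),20),
((35,170),(57,72),152),((35,85),(262,80),152),((-25,85),(245,217),152),((-25,170),(42,210),152)]
sr=[((-120,-90),(115,175),20),((70,-90),(20,415),20),((-25,85),(475,168),152),((-25,170),(668,212),152),((35,170),(655,295),152),((35,85),(460,258),152)]
W1=[pt(t,c,5,(90,215),z/1e3) for _,c,z in tr];W2=[pt(s,c,5,(390,220),z/1e3) for _,c,z in sr]
L1=[np.array(a[0])/1e3 for a in tr];L2=[np.array(a[0])/1e3 for a in sr]
for n,L,W in(("rack top",L1,W1),("rack scene",L2,W2),("rack both",L1+L2,W1+W2)): print(n,fit(L,W))
ts=[((17,75),(137,85)),((17,-75),(683,172)),((-17,-75),(665,330)),((-17,75),(128,245))]
ss=[((-17,-75),(138,42)),((-17,75),(517,170)),((17,75),(468,230)),((17,-75),(85,93))]
W1=[pt(t,c,8,(305,250),.06) for _,c in ts];W2=[pt(s,c,8,(270,222),.06) for _,c in ss]
print(np.array(W1).round(3).tolist(),np.array(W2).round(3).tolist())
L1=[np.array(a[0])/1e3 for a in ts];L2=[np.array(a[0])/1e3 for a in ss]
# order fix for scene handled by nearest
for i,w in enumerate(W2):
    j=int(np.argmin([np.linalg.norm(w-v) for v in W1]));L2[i]=L1[j]
for n,L,W in(("st top",L1,W1),("st scene",L2,W2),("st both",L1+L2,W1+W2)): print(n,fit(L,W))
print("lever",tri(t,(90+108/5,215+326/5),s,(390+581/5,220+60/5)))
E
python3 fit.py
```

```text
rack top (np.float64(-0.08548672903575082), array([0.60497448, 0.18754956]), [[1.0, -0.3], [-1.0, 0.2], [-1.2, 0.7], [1.2, 0.1], [2.1, -0.7], [-0.9, -1.3], [-1.2, 1.3]])
rack scene (np.float64(-0.09058364906183292), array([0.60842645, 0.18967276]), [[-0.4, -1.5], [0.8, -1.5], [0.3, -0.4], [-0.2, 2.3], [2.8, 3.0], [-3.2, -2.0]])
rack both (np.float64(-0.08613036184018401), array([0.60665541, 0.18852453]), [[2.6, 0.6], [0.6, 1.3], [0.6, 1.8], [3.0, 1.0], [3.8, 0.2], [0.8, -0.3], [0.6, 2.3], [-1.9, -3.2], [-0.6, -2.3], [-1.9, -1.6], [-2.8, 1.1], [0.3, 2.1], [-5.3, -3.0]])
[[0.579, -0.094], [0.547, -0.243], [0.504, -0.234], [0.535, -0.089]] [[0.504, -0.233], [0.536, -0.089], [0.57, -0.096], [0.535, -0.241]]
st top (np.float64(-0.2119537321237654), array([ 0.54123395, -0.16523856]), [[-5.8, -1.0], [-4.6, 0.7], [5.2, -0.8], [5.2, 1.2]])
st scene (np.float64(-0.22778361092072505), array([ 0.53645343, -0.16467118]), [[-0.9, -0.8], [0.5, 1.2], [-0.1, 0.5], [0.6, -0.9]])
st both (np.float64(-0.2197632623635021), array([ 0.53884369, -0.16495487]), [[-7.6, -1.0], [-7.6, 0.9], [2.3, -0.3], [3.4, 1.4], [2.0, -1.4], [2.3, 0.9], [1.7, 0.5], [3.6, -1.2]])
lever (array([0.5409481 , 0.31606677, 0.18285125]), np.float64(0.0005318234924112978))
```

```bash
cat >> h.py <<'E'
TH=-0.0865;O=np.array([.6055,.1885])
RR=np.array([[np.cos(TH),-np.sin(TH)],[np.sin(TH),np.cos(TH)]])
def rk(x,y,z): return np.array([*(RR@np.array([x,y])/1e3+O),z/1e3])
def torack(p): return np.array([*(RR.T@(np.array(p[:2])-O)),p[2]])*1e3
E
python3 - <<'E'
from h import *
import pickle
t,s=pickle.load(open("f0.pkl","rb"))
pts={"r":[(4,-60,130),(-4,-60,130),(4,30,130),(-4,30,130),(4,-60,60),(4,60,60)],"g":[(12,30,144),(-12,30,144),(18,-63,60),(18,63,60),(-18,-63,60)],
"b":[(70,-90,20),(-120,-90,20),(-120,180,20),(70,180,20),(-25,85,152),(35,85,152),(35,170,152)]}
col={"r":(0,0,255),"g":(0,255,0),"b":(255,100,0)}
for f,n,(x0,y0,x1,y1) in((t,"t",(90,215,250,325)),(s,"s",(390,220,530,335))):
    k=5;im=cv2.resize(f["image"][y0:y1,x0:x1],None,fx=k,fy=k,interpolation=cv2.INTER_CUBIC)
    for c in pts:
        for p in pts[c]:
            u=(proj(f,rk(*p))-[x0,y0]+.5)*k-.5
            cv2.circle(im,tuple(int(round(a)) for a in u),3,col[c],-1)
    cv2.imwrite(f"pics/ov_{n}.png",im)
E
```

```text
(no output)
```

View pics/ov_t.png

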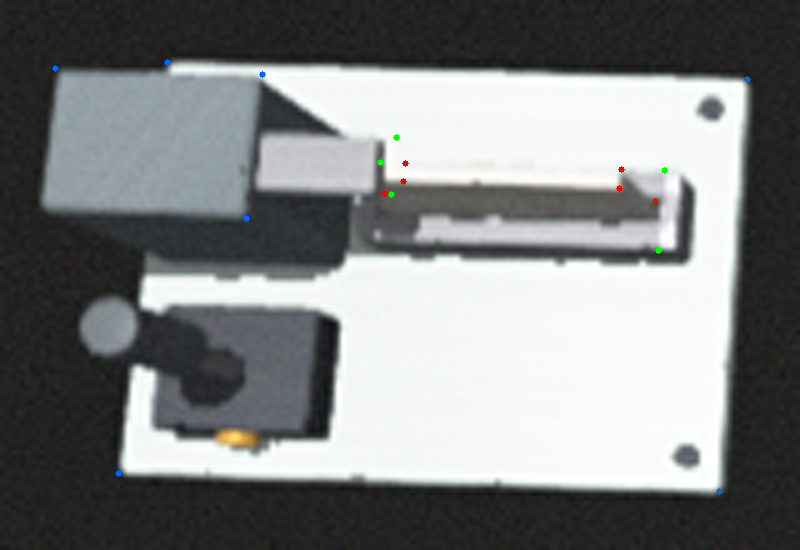

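View pics/ov_s.png

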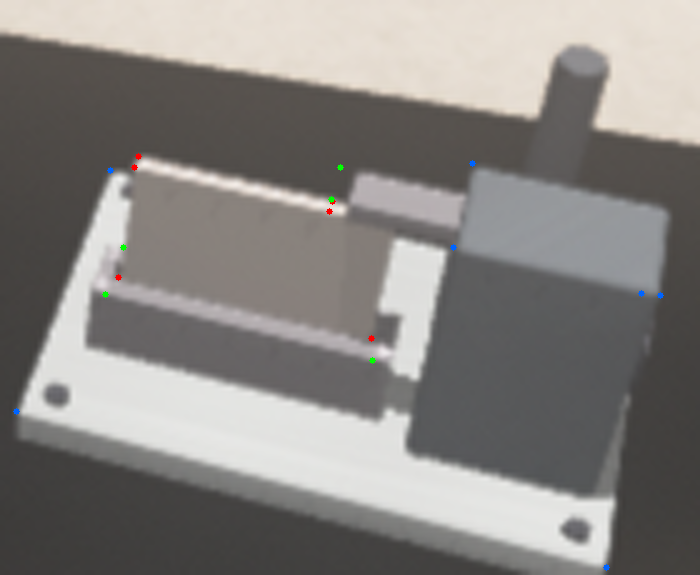

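The projected model points land on the rack edges in both views. The lever tip triangulates to (0.541, 0.316, 0.183), which matches 185 mm.

What could be mistaken for the things I want (top-view pixels):
- **Stand:** grey trough at (354,282) or teal trough at (435,231). I choose the grey steel one, checked in the crop.
- **Palette:** plate in the slot at (205,250) or white flat tile at (83,172). I choose the one in the slot.
- **Lever:** grey cylinder at (111,280) only.

Next is the approach to the lever.

```bash
sed -i 's/O=np.array(\[.6055,.1885\])/O=np.array([.6055,.1890])/' h.py; cat >> h.py <<'E'
def plan(p0,a0,p1,a1):
    # tool down, yaw a = world angle of tool x
    c,s=np.cos(a0),np.sin(a0);R=np.array([[c,s,0],[s,-c,0],[0,0,-1.]])
    d=np.array(p1)-np.array(p0);return (R.T@d).round(4),"tz",round(-(a1-a0),4)
def yaw(r):
    from scipy.spatial.transform import Rotation as Q
    x=Q.from_rotvec(r).as_matrix()[:,0];return np.arctan2(x[1],x[0])
A=TH-np.pi/2  # tool x along rack -y
E
python3 - <<'E'
from h import *
s=robot.sense();print(yaw(s["eef_rot"]),A)
print(rk(-75,75,250),plan([.25,.573,.242],-.4109,rk(-75,75,250),A))
E
```

```text
-0.4109212265403076 -1.6572963267948966
[0.53725982 0.270199   0.25      ] (array([ 0.3843,  0.1629, -0.008 ]), 'tz', 1.2464)
```

>>> apply_moves(travel=[[0.032, 0.0136, -0.008], [0.064, 0.0272, -0.008], [0.096, 0.0407, -0.008], [0.128, 0.0543, -0.008], [0.16, 0.068, -0.008], [0.192, 0.0815, -0.008], [0.224, 0.095, -0.008], [0.256, 0.1086, -0.008], [0.288, 0.122, -0.008], [0.32, 0.1358, -0.008], [0.352, 0.1493, -0.008], [0.3843, 0.1629, -0.008], [0.3843, 0.1629, -0.008], [0.3843, 0.1629, -0.008]], twist=[[0, 0, 0.104], [0, 0, 0.208], [0, 0, 0.312], [0, 0, 0.416], [0, 0, 0.52], [0, 0, 0.624], [0, 0, 0.728], [0, 0, 0.832], [0, 0, 0.936], [0, 0, 1.04], [0, 0, 1.144], [0, 0, 1.2464], [0, 0, 1.2464], [0, 0, 1.2464]], grip=1, grip_force=20)

```text
t: 1.37
position: [0.5376, 0.2686, 0.249]
eef_rot: [2.12, -2.318, -0.0]
force: [-0.3, -0.0, -0.7]
opening: 0.041
```

>>> apply_moves(travel=[[0, 0, 0.03], [0, 0, 0.06], [0, 0, 0.085], [0, 0, 0.1], [0, 0, 0.1], [-0.008, 0, 0.1], [-0.016, 0, 0.1], [-0.024, 0, 0.1], [-0.032, 0, 0.1], [-0.04, 0, 0.1], [-0.046, 0, 0.1], [-0.052, 0, 0.1], [-0.056, 0, 0.1], [-0.06, 0, 0.1]], twist=[[0, 0, 0], [0, 0, 0], [0, 0, 0], [0, 0, 0], [0, 0, 0], [0, 0, 0], [0, 0, 0], [0, 0, 0], [0, 0, 0], [0, 0, 0], [0, 0, 0], [0, 0, 0], [0, 0, 0], [0, 0, 0]])

```text
t: 2.53
position: [0.5418, 0.3273, 0.1495]
eef_rot: [2.119, -2.311, 0.005]
force: [3.5, -11.4, 0.1]
opening: 0.003
```

```bash
python3 - <<'E'
from h import *
t=robot.grab_frame("top");s=robot.grab_frame("scene")
st=robot.sense();print(torack(st["position"]),st["force"])
crop(t,90,215,250,325,4,"t1.png");crop(s,390,200,530,325,4,"s1.png")
a=cv2.imread("pics/t1.png");b=cv2.imread("pics/s1.png");c=np.zeros((max(a.shape[0],b.shape[0]),800,3),np.uint8)
b=cv2.resize(b,None,fx=.28,fy=.28) if 0 else b
cv2.imwrite("pics/s1.png",b)
E
```

```text
[-75.30765131 132.41145686 149.3847431 ] [ 2.54462573 -9.39286158  2.42119502]
```

View pics/s1.png

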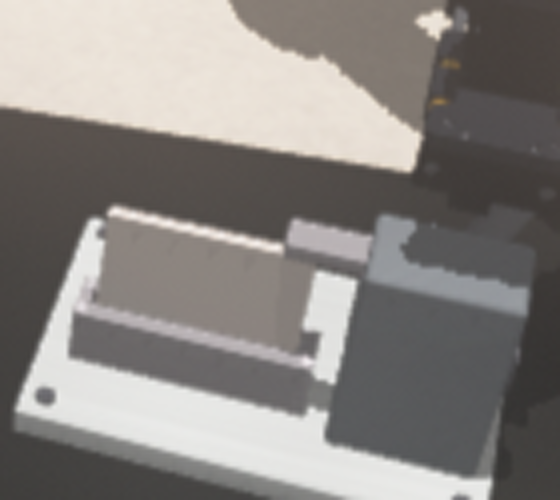

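The lever is over at about 0.32 with a force of about 10 N. In the crop the keeper's nose at (287,235) has barely moved. I'll push 5 mm further and hold.

>>> apply_moves(travel=[[-0.003, 0, 0], [-0.005, 0, 0], [-0.005, 0, 0], [-0.005, 0, 0], [-0.005, 0, 0], [-0.005, 0, 0], [-0.005, 0, 0], [-0.005, 0, 0], [-0.005, 0, 0], [-0.005, 0, 0], [-0.005, 0, 0], [-0.005, 0, 0], [-0.005, 0, 0], [-0.005, 0, 0], [-0.005, 0, 0], [-0.005, 0, 0], [-0.005, 0, 0], [-0.005, 0, 0], [-0.005, 0, 0], [-0.005, 0, 0]], twist=[[0, 0, 0], [0, 0, 0], [0, 0, 0], [0, 0, 0], [0, 0, 0], [0, 0, 0], [0, 0, 0], [0, 0, 0], [0, 0, 0], [0, 0, 0], [0, 0, 0], [0, 0, 0], [0, 0, 0], [0, 0, 0], [0, 0, 0], [0, 0, 0], [0, 0, 0], [0, 0, 0], [0, 0, 0], [0, 0, 0]])

```text
t: 4.3
position: [0.542, 0.331, 0.1487]
eef_rot: [2.116, -2.311, 0.005]
force: [2.5, -10.8, 0.3]
opening: 0.005
```

```bash
cat > look.py <<'E'
from h import *
import sys
s=robot.grab_frame("scene")
st=robot.sense();print(torack(st["position"]),st["force"],st["t"])
crop(s,390,200,530,325,4,sys.argv[1])
E
python3 look.py s2.png
```

```text
[-75.46598273 136.00918934 148.72851824] [  2.43649505 -10.99104878  -0.37977512] 4.35
```

View pics/s2.png

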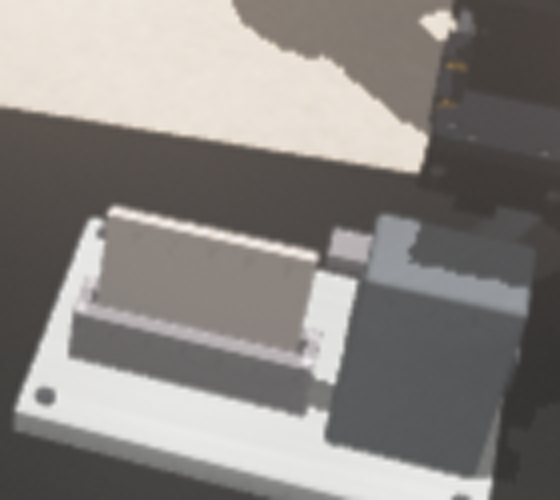

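The nose is now at (330,245) in the crop, clear of the palette end at (318,255) and still moving. I'll keep holding.

>>> apply_moves(travel=[[0, 0, 0], [0, 0, 0], [0, 0, 0], [0, 0, 0], [0, 0, 0], [0, 0, 0], [0, 0, 0], [0, 0, 0], [0, 0, 0], [0, 0, 0], [0, 0, 0], [0, 0, 0], [0, 0, 0], [0, 0, 0], [0, 0, 0], [0, 0, 0], [0, 0, 0], [0, 0, 0], [0, 0, 0], [0, 0, 0]], twist=[[0, 0, 0], [0, 0, 0], [0, 0, 0], [0, 0, 0], [0, 0, 0], [0, 0, 0], [0, 0, 0], [0, 0, 0], [0, 0, 0], [0, 0, 0], [0, 0, 0], [0, 0, 0], [0, 0, 0], [0, 0, 0], [0, 0, 0], [0, 0, 0], [0, 0, 0], [0, 0, 0], [0, 0, 0], [0, 0, 0]])

```text
t: 6.02
position: [0.5421, 0.3311, 0.1487]
eef_rot: [2.116, -2.311, 0.005]
force: [3.8, -10.7, -0.2]
opening: 0.004
```

```bash
python3 look.py s3.png
```

```text
[-75.45847295 136.14808746 148.73715642] [  2.45908765 -11.74279606  -0.53359847] 6.0667
```

View pics/s3.png

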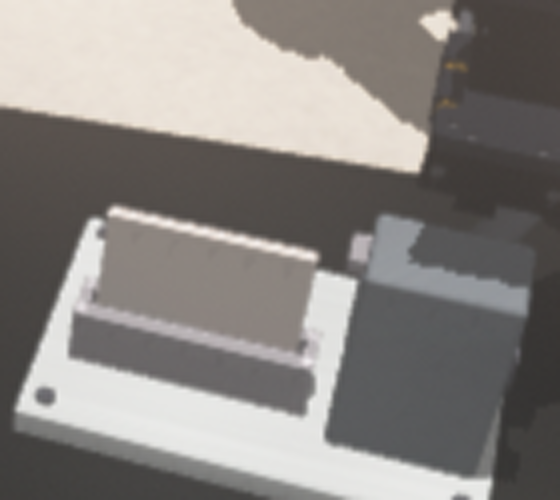

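>>> apply_moves(travel=[[0, 0, 0], [0, 0, 0], [0, 0, 0], [0, 0, 0], [0, 0, 0], [0, 0, 0], [0, 0, 0], [0, 0, 0], [0, 0, 0], [0, 0, 0], [0, 0, 0], [0, 0, 0], [0, 0, 0], [0, 0, 0], [0, 0, 0], [0, 0, 0], [0, 0, 0], [0, 0, 0], [0, 0, 0], [0, 0, 0]], twist=[[0, 0, 0], [0, 0, 0], [0, 0, 0], [0, 0, 0], [0, 0, 0], [0, 0, 0], [0, 0, 0], [0, 0, 0], [0, 0, 0], [0, 0, 0], [0, 0, 0], [0, 0, 0], [0, 0, 0], [0, 0, 0], [0, 0, 0], [0, 0, 0], [0, 0, 0], [0, 0, 0], [0, 0, 0], [0, 0, 0]])

```text
t: 7.73
position: [0.5421, 0.3312, 0.1487]
eef_rot: [2.116, -2.311, 0.005]
force: [3.1, -11.2, -0.1]
opening: 0.006
```

```bash
python3 look.py s4.png
```

```text
[-75.4822766  136.1314977  148.73400974] [  3.14703408 -10.64377753  -0.39836575] 7.7833
```

View pics/s4.png

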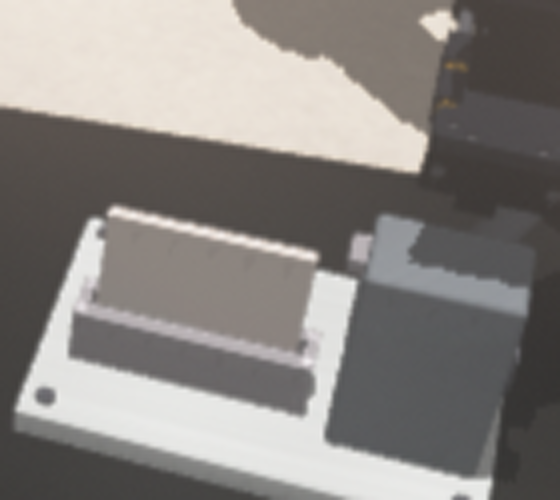

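The nose at (350,245) is identical in two pictures 1.7 s apart, so the keeper is fully open. I'll back off, rise, and check the lever.

>>> apply_moves(travel=[[0.01, 0, 0], [0.025, 0, 0], [0.04, 0, 0], [0.055, 0, 0], [0.065, 0, 0], [0.065, 0, -0.02], [0.065, 0, -0.05], [0.065, 0, -0.08], [0.065, 0, -0.1], [0.065, 0, -0.1]], twist=[[0, 0, 0], [0, 0, 0], [0, 0, 0], [0, 0, 0], [0, 0, 0], [0, 0, 0], [0, 0, 0], [0, 0, 0], [0, 0, 0], [0, 0, 0]], grip=-1)

```text
t: 8.62
position: [0.5391, 0.2713, 0.2555]
eef_rot: [-2.116, 2.306, -0.003]
force: [0.3, 0.4, 0.8]
opening: 0.682
```

```bash
python3 look.py s5.png; python3 - <<'E'
from h import *
s=robot.grab_frame("scene")
crop(s,405,240,485,300,10,"s5z.png")
c=rk(-75,75,250)
for y in(0,): print(plan(c,A,rk(0,0,200),A))
E
```

```text
[-74.40963902  75.71260592 252.6588229 ] [-0.79096328 -0.08743262 -0.80403941] 8.6667
(array([ 0.075, -0.075,  0.05 ]), 'tz', -0.0)
```

View pics/s5.png

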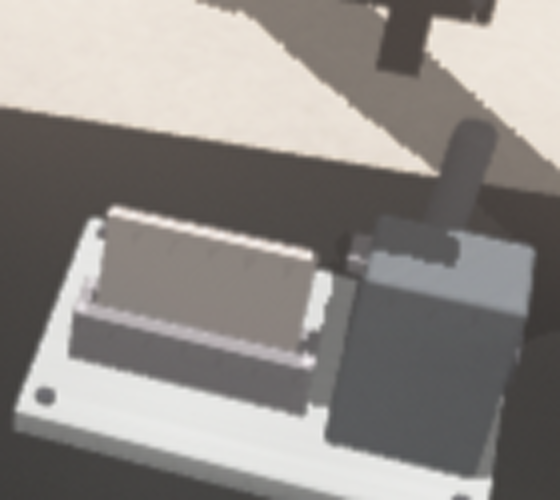

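View pics/s5z.png

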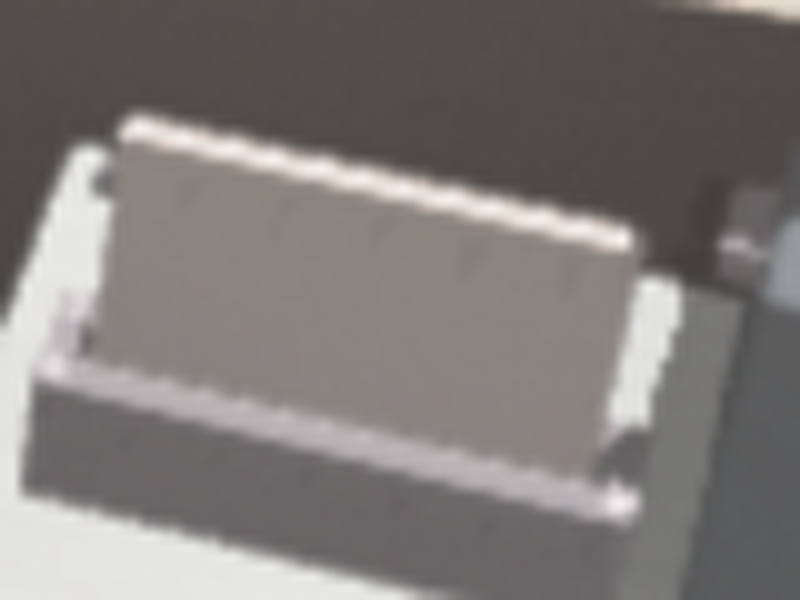

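```bash
python3 - <<'E'
from h import *
import pickle
t,s=pickle.load(open("f0.pkl","rb"))
for c in((127,127),(636,238)):
    print(torack(onz(s,405+(c[0]+.5)/10-.5,240+(c[1]+.5)/10-.5,.13)))
for c in((622,170),(620,190),(390,162),(390,181)):
    print(torack(onz(t,90+(c[0]+.5)/5-.5,215+(c[1]+.5)/5-.5,.13)))
E
```

```text
[  0.89232719 -59.06124362 130.        ]
[ -0.94516762  57.03686587 130.        ]
[  3.59600332 -60.99788181 130.        ]
[ -4.86931869 -60.81162884 130.        ]
[  4.09824326  35.56872583 130.        ]
[ -3.92772658  34.79870082 130.        ]
```

The lever has recentred (it leans slightly to +y) and the keeper is open. The palette's top centre measures (0,-1) mm in the rack frame with its ends at ±60 mm, which agrees with the given size. Next I'll go over it and grasp.

>>> apply_moves(travel=[[0.02, -0.02, 0], [0.045, -0.045, 0], [0.065, -0.065, 0], [0.075, -0.075, 0.01], [0.075, -0.075, 0.04], [0.075, -0.075, 0.07], [0.075, -0.075, 0.1], [0.075, -0.075, 0.12], [0.075, -0.075, 0.132], [0.075, -0.075, 0.138], [0.075, -0.075, 0.138], [0.075, -0.075, 0.138], [0.075, -0.075, 0.138]], twist=[[0, 0, 0], [0, 0, 0], [0, 0, 0], [0, 0, 0], [0, 0, 0], [0, 0, 0], [0, 0, 0], [0, 0, 0], [0, 0, 0], [0, 0, 0], [0, 0, 0], [0, 0, 0], [0, 0, 0]])

```text
t: 9.8
position: [0.6056, 0.1893, 0.1124]
eef_rot: [-2.123, 2.314, -0.001]
force: [-0.3, -0.1, -0.7]
opening: 0.998
```

>>> apply_moves(travel=[[0, 0, 0], [0, 0, 0], [0, 0, 0], [0, 0, 0], [0, 0, 0], [0, 0, 0], [0, 0, 0], [0, 0, 0], [0, 0, 0], [0, 0, 0], [0, 0, 0], [0, 0, 0]], twist=[[0, 0, 0], [0, 0, 0], [0, 0, 0], [0, 0, 0], [0, 0, 0], [0, 0, 0], [0, 0, 0], [0, 0, 0], [0, 0, 0], [0, 0, 0], [0, 0, 0], [0, 0, 0]], grip=1, grip_force=20)

```text
t: 10.8
position: [0.6051, 0.189, 0.1115]
eef_rot: [-2.123, 2.315, -0.0]
force: [0.0, 0.4, 0.5]
opening: 0.173
```

```bash
python3 look.py s6.png
```

```text
[-4.04616613e-01 -4.58374290e-02  1.11563737e+02] [ 0.91136902  0.07263058 -1.30010561] 10.85
```

View pics/s6.png

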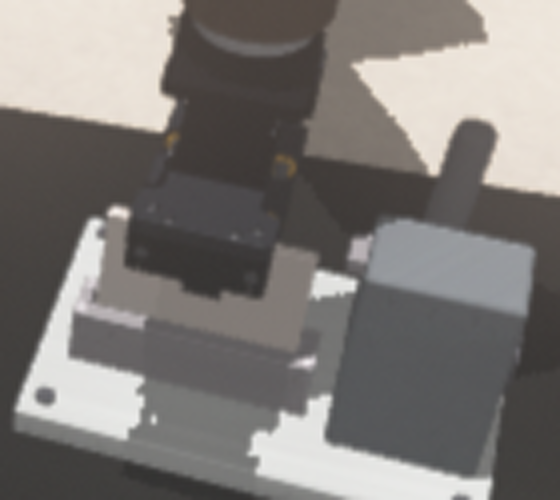

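>>> apply_moves(travel=[[0, 0, 0], [0, 0, 0], [0, 0, 0], [0, 0, 0], [0, 0, 0], [0, 0, 0]], twist=[[0, 0, 0], [0, 0, 0], [0, 0, 0], [0, 0, 0], [0, 0, 0], [0, 0, 0]], grip=1, grip_force=30)

```text
t: 11.35
position: [0.6052, 0.1891, 0.1115]
eef_rot: [-2.123, 2.315, -0.0]
force: [1.6, -0.3, -0.9]
opening: 0.089
```

Opening is 7.7 mm, so the plate is gripped. I'll lift straight up.

>>> apply_moves(travel=[[0, 0, -0.005], [0, 0, -0.012], [0, 0, -0.02], [0, 0, -0.03], [0, 0, -0.04], [0, 0, -0.055], [0, 0, -0.07], [0, 0, -0.085], [0, 0, -0.1], [0, 0, -0.115], [0, 0, -0.13], [0, 0, -0.138], [0, 0, -0.138], [0, 0, -0.138]], twist=[[0, 0, 0], [0, 0, 0], [0, 0, 0], [0, 0, 0], [0, 0, 0], [0, 0, 0], [0, 0, 0], [0, 0, 0], [0, 0, 0], [0, 0, 0], [0, 0, 0], [0, 0, 0], [0, 0, 0], [0, 0, 0]])

```text
t: 12.52
position: [0.6044, 0.189, 0.2499]
eef_rot: [2.123, -2.316, -0.001]
force: [-0.3, 0.4, -1.7]
opening: 0.09
```

```bash
python3 - <<'E'
from h import *
s=robot.grab_frame("scene");st=robot.sense();print(st["position"],st["force"],st["opening"],st["t"])
crop(s,370,130,530,330,3,"s7.png")
print(plan(rk(0,0,250),A,[.5365,-.1647,.25],-.222-np.pi/2))
E
```

```text
[0.60417308 0.18882404 0.24882848] [-1.10146519  0.53841155 -2.07630409] 0.08930772379507755 12.5667
(array([0.3583, 0.0382, 0.    ]), 'tz', 0.1355)
```

View pics/s7.png

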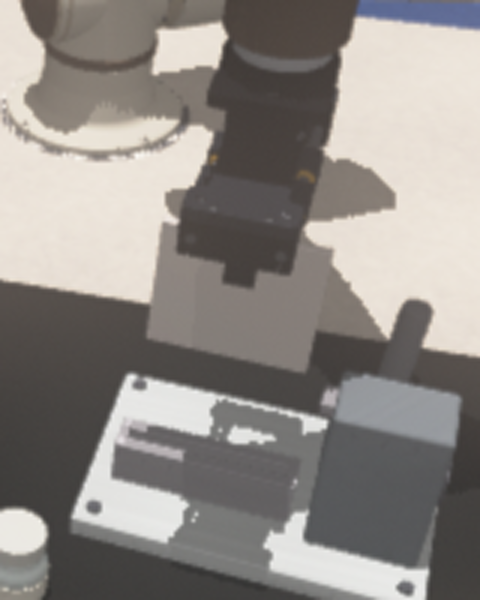

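The palette is out and held level, with its lower edge straight. I'll carry it over the stand.

>>> apply_moves(travel=[[0.015, 0.002, 0], [0.04, 0.004, 0], [0.065, 0.007, 0], [0.09, 0.01, 0], [0.115, 0.012, 0], [0.14, 0.015, 0], [0.165, 0.018, 0], [0.19, 0.02, 0], [0.215, 0.023, 0], [0.24, 0.026, 0], [0.265, 0.028, 0], [0.29, 0.031, 0], [0.315, 0.034, 0], [0.335, 0.036, 0], [0.35, 0.0375, 0], [0.3583, 0.0382, 0], [0.3583, 0.0382, 0], [0.3583, 0.0382, 0], [0.3583, 0.0382, 0]], twist=[[0, 0, 0], [0, 0, 0.01], [0, 0, 0.02], [0, 0, 0.03], [0, 0, 0.04], [0, 0, 0.05], [0, 0, 0.06], [0, 0, 0.07], [0, 0, 0.08], [0, 0, 0.09], [0, 0, 0.1], [0, 0, 0.11], [0, 0, 0.12], [0, 0, 0.128], [0, 0, 0.134], [0, 0, 0.134], [0, 0, 0.134], [0, 0, 0.134], [0, 0, 0.134]])

```text
t: 14.15
position: [0.536, -0.1641, 0.2492]
eef_rot: [1.964, -2.451, -0.001]
force: [0.3, -0.2, -1.6]
opening: 0.092
```

>>> apply_moves(travel=[[0, 0, 0.03], [0, 0, 0.06], [0, 0, 0.075], [0, 0, 0.08], [0, 0, 0.08], [0, 0, 0.08]], twist=[[0, 0, 0], [0, 0, 0], [0, 0, 0], [0, 0, 0], [0, 0, 0], [0, 0, 0]])

```text
t: 14.65
position: [0.5371, -0.1643, 0.1705]
eef_rot: [-1.965, 2.45, -0.002]
force: [-0.1, -0.2, -0.9]
opening: 0.092
```

```bash
python3 - <<'E'
from h import *
s=robot.grab_frame("scene");t=robot.grab_frame("top");st=robot.sense();print(st["position"],yaw(st["eef_rot"])+np.pi/2,st["force"],st["opening"],st["t"])
crop(s,255,150,355,280,5,"s8.png");crop(t,285,220,415,320,6,"t8.png")
E
```

```text
[ 0.53738627 -0.16449108  0.17126247] -0.2194855329179537 [-0.0709065   0.30342414 -1.52270813] 0.09073293318640775 14.75
```

View pics/s8.png

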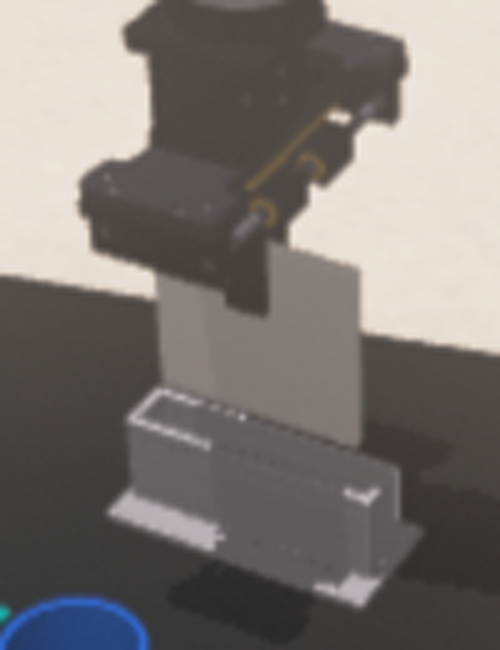

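View pics/t8.png

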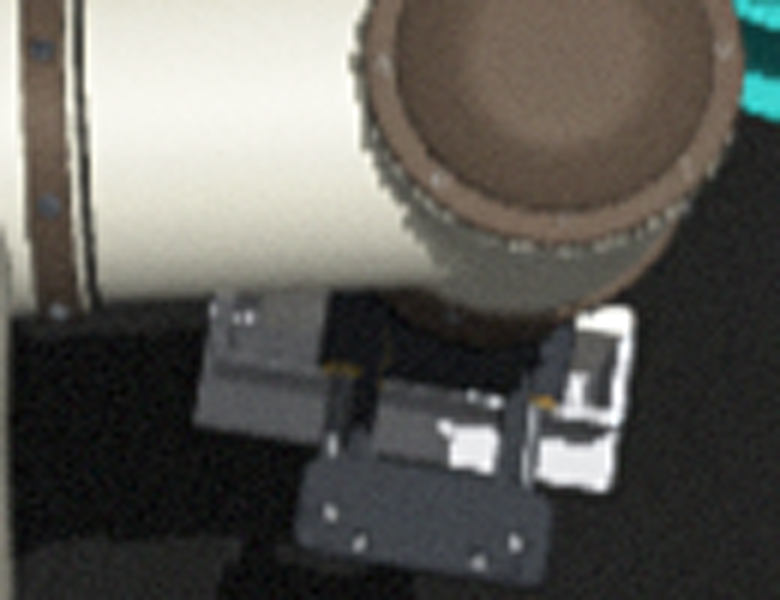

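The plate hangs above the bay in line with it; its lower corner is at (360,447), over the wall-top end at (390,475). I'll lower it partway into the bay and check.

>>> apply_moves(travel=[[0, 0, 0.008], [0, 0, 0.016], [0, 0, 0.024], [0, 0, 0.032], [0, 0, 0.04], [0, 0, 0.045], [0, 0, 0.045]], twist=[[0, 0, 0], [0, 0, 0], [0, 0, 0], [0, 0, 0], [0, 0, 0], [0, 0, 0], [0, 0, 0]])

```text
t: 15.33
position: [0.5351, -0.1646, 0.1227]
eef_rot: [1.962, -2.451, -0.004]
force: [-0.1, 0.1, -0.9]
opening: 0.088
```

```bash
python3 - <<'E'
from h import *
s=robot.grab_frame("scene");st=robot.sense();print(st["position"],st["force"],st["opening"],st["t"])
crop(s,270,190,350,280,7,"s9.png")
E
```

```text
[ 0.53566276 -0.16470506  0.1235908 ] [-0.39230742  0.0676555  -0.63895202] 0.09146647779463471 15.3833
```

View pics/s9.png

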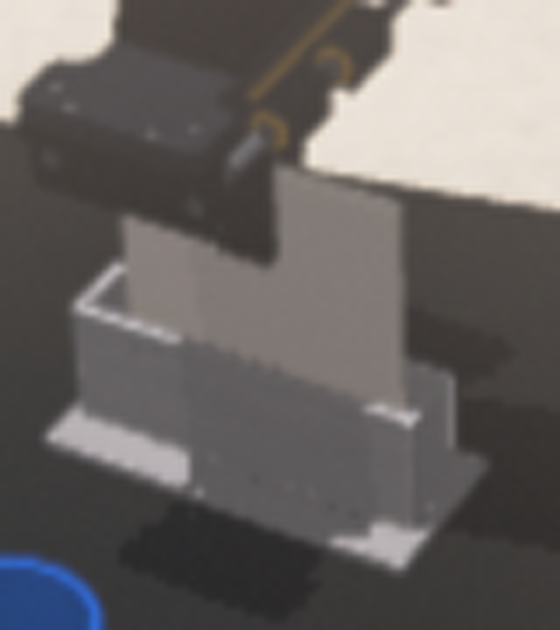

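The plate is inside the bay with no contact force. I'll lower it slowly to the floor.

>>> apply_moves(travel=[[0, 0, 0.004], [0, 0, 0.008], [0, 0, 0.012], [0, 0, 0.016], [0, 0, 0.019], [0, 0, 0.021], [0, 0, 0.022], [0, 0, 0.023], [0, 0, 0.024], [0, 0, 0.0245], [0, 0, 0.025], [0, 0, 0.025]], twist=[[0, 0, 0], [0, 0, 0], [0, 0, 0], [0, 0, 0], [0, 0, 0], [0, 0, 0], [0, 0, 0], [0, 0, 0], [0, 0, 0], [0, 0, 0], [0, 0, 0], [0, 0, 0]])

```text
t: 16.38
position: [0.5361, -0.1647, 0.0995]
eef_rot: [-1.964, 2.452, -0.0]
force: [-0.1, 0.2, -1.2]
opening: 0.087
```

>>> apply_moves(travel=[[0, 0, 0.0005], [0, 0, 0.001], [0, 0, 0.0015], [0, 0, 0.002], [0, 0, 0.002], [0, 0, 0.002]], twist=[[0, 0, 0], [0, 0, 0], [0, 0, 0], [0, 0, 0], [0, 0, 0], [0, 0, 0]])

```text
t: 16.88
position: [0.5361, -0.1647, 0.0975]
eef_rot: [1.964, -2.452, -0.0]
force: [0.3, 0.7, -1.2]
opening: 0.092
```

>>> apply_moves(travel=[[0, 0, 0.0005], [0, 0, 0.001], [0, 0, 0.0015], [0, 0, 0.0015], [0, 0, 0.0015]], twist=[[0, 0, 0], [0, 0, 0], [0, 0, 0], [0, 0, 0], [0, 0, 0]])

```text
t: 17.3
position: [0.5363, -0.1647, 0.0975]
eef_rot: [-1.964, 2.452, -0.001]
force: [-2.8, 1.0, 6.3]
opening: 0.09
```

Contact at 6 N, so the lower edge is on the floor. I'll release.

>>> apply_moves(travel=[[0, 0, 0], [0, 0, 0], [0, 0, 0], [0, 0, 0], [0, 0, 0], [0, 0, 0], [0, 0, 0], [0, 0, 0], [0, 0, 0], [0, 0, 0], [0, 0, 0], [0, 0, 0], [0, 0, 0], [0, 0, 0], [0, 0, 0], [0, 0, 0], [0, 0, 0], [0, 0, 0], [0, 0, 0]], twist=[[0, 0, 0], [0, 0, 0], [0, 0, 0], [0, 0, 0], [0, 0, 0], [0, 0, 0], [0, 0, 0], [0, 0, 0], [0, 0, 0], [0, 0, 0], [0, 0, 0], [0, 0, 0], [0, 0, 0], [0, 0, 0], [0, 0, 0], [0, 0, 0], [0, 0, 0], [0, 0, 0], [0, 0, 0]], grip=-1)

```text
t: 18.88
position: [0.5361, -0.1647, 0.0961]
eef_rot: [-1.964, 2.452, -0.0]
force: [0.2, 0.1, 0.2]
opening: 0.998
```

```bash
python3 - <<'E'
from h import *
s=robot.grab_frame("scene");st=robot.sense();print(st["position"],st["force"],st["opening"],st["t"])
crop(s,270,190,350,280,7,"s10.png")
E
```

```text
[ 0.53608912 -0.16468695  0.09607415] [-1.26071194  0.26380451  0.25641407] 1.0011033141235846 18.9333
```

View pics/s10.png

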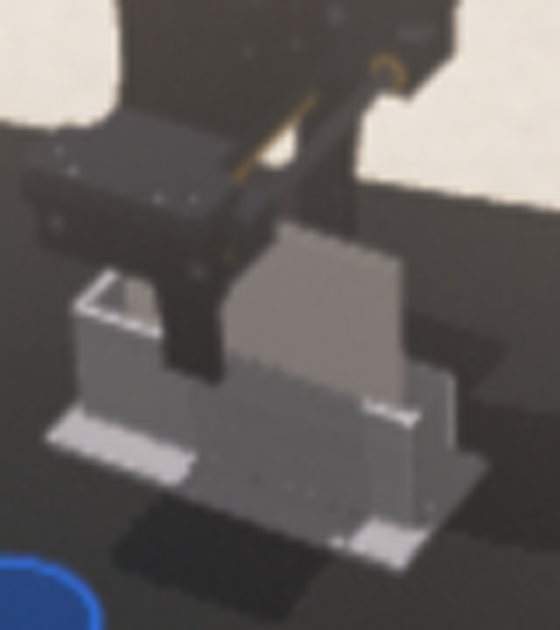

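The plate stands in the bay and the fingers are clear on both sides. I'll withdraw straight up and then aside.

>>> apply_moves(travel=[[0, 0, -0.01], [0, 0, -0.025], [0, 0, -0.05], [0, 0, -0.08], [0, 0, -0.11], [0, 0, -0.14], [0, 0, -0.16], [-0.03, 0.02, -0.16], [-0.06, 0.05, -0.16], [-0.09, 0.08, -0.16], [-0.12, 0.11, -0.16], [-0.14, 0.13, -0.16], [-0.15, 0.14, -0.16], [-0.15, 0.14, -0.16], [-0.15, 0.14, -0.16]], twist=[[0, 0, 0], [0, 0, 0], [0, 0, 0], [0, 0, 0], [0, 0, 0], [0, 0, 0], [0, 0, 0], [0, 0, 0], [0, 0, 0], [0, 0, 0], [0, 0, 0], [0, 0, 0], [0, 0, 0], [0, 0, 0], [0, 0, 0]])

```text
t: 20.18
position: [0.4323, 0.0128, 0.2571]
eef_rot: [-1.965, 2.449, -0.001]
force: [-0.0, 0.1, -0.2]
opening: 1.006
```

```bash
python3 - <<'E'
from h import *
s=robot.grab_frame("scene");t=robot.grab_frame("top");st=robot.sense();print(st["position"],st["force"],st["opening"],st["t"])
cv2.imwrite("pics/s11.png",s["image"]);cv2.imwrite("pics/t11.png",t["image"])
crop(s,270,190,350,280,7,"s11z.png")
E
```

```text
[0.43275419 0.01195681 0.25652046] [-0.10720139  0.00524799 -0.43060406] 0.9943102874880219 20.2833
```

View pics/s11.png

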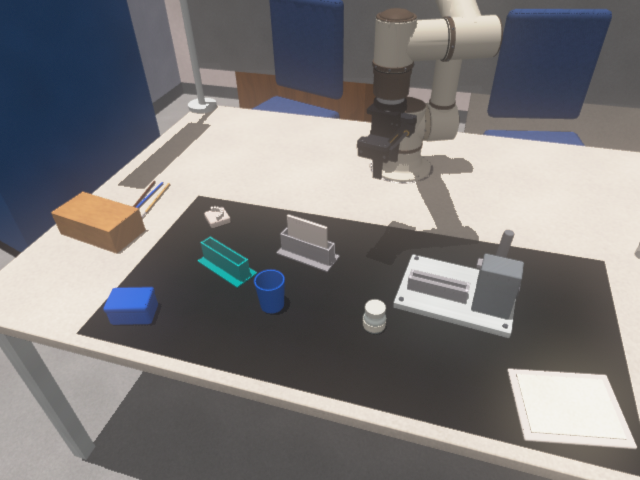

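View pics/t11.png

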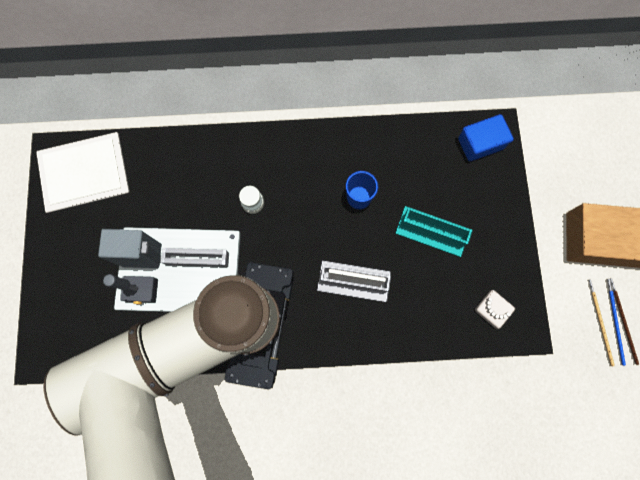

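View pics/s11z.png

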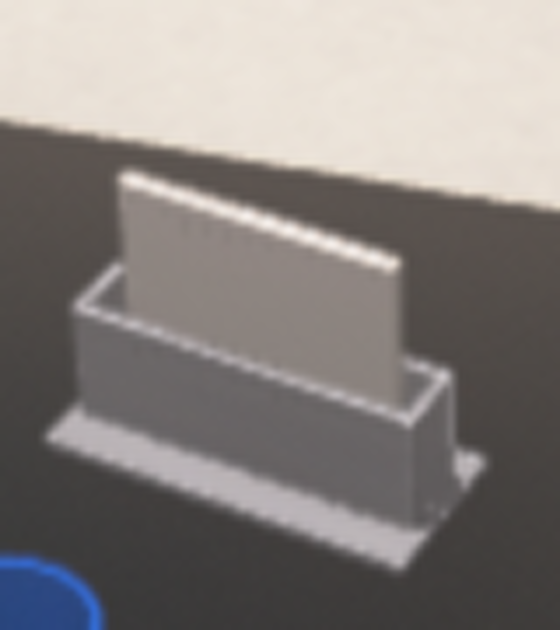

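The palette stands in the grey stand at scene (307,235). The jar, tumbler and cast are at their original pixels, the keeper is open, and the lever has recentred. I'll hand it in.

```bash
python3 -c "
from rig import robot
print(robot.job_done())"
```

```text
the job is handed in; nothing more can be done
None
```

The palette is out of the rack and standing on its lower edge in the bay of the grey steel stand. The job was handed in at about 20 s.

- **Unlocking:** I pushed the lever to about 0.4 rad with closed fingers, using about 11 N. I held it until two pictures 1.7 s apart showed the keeper stopped, clear of the plate. Then I backed off and the lever recentred by itself.
- **Moving the palette:** I gripped its top edge at a 7.7 mm opening for the 8 mm plate and lifted it straight up. I then lowered it into the bay until it touched the floor at about 6 N and let go.
- **Last checks:** The final pictures show the palette upright in the bay, the keeper still open and the lever near upright. The jar, tumbler and cast look unmoved, and the arm is clear of everything.
- **Disagreements:** My first stand fit from the top view was off by about 5 mm because I took the foot plate's edge for the trough. I used the scene-view fit instead, and the top view's other two corners agreed with it to about 1 mm. The keeper's nose also appeared about 4 mm further open at the start than the stated shut position; I did not look into why, and it did not affect the job.

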